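# Tighten the taper plug of the air manifold

### The arm

A 6-joint arm with a two-finger parallel gripper is mounted at the origin on the work surface. World frame = base frame: x ahead of the robot, y to its left, z up, the work surface at z = 0. Lengths are in mm, angles in rad, forces in N, time in s.
With the tool pointing down it reaches from about 225 to 875 mm from the base axis. Payload 3.4 kg.
Tool frame: the origin (TCP) lies at the very end of the fingers, on their centre line; the grasp point (between the pads) lies 19 mm behind it (r.pinch_z is the distance from the TCP to the grasp point, in mm); z points along the fingers, y is the line along which they close (so a half turn about z gives the same grasp; the last joint's range is limited). The gripper opens to 85 mm and grips with 20 to 120 N. Pads are 22 mm wide; open, the fingers measure 114 mm over their backs; the gripper's body (76 mm by 85 mm) begins 54 mm behind the grasp point. The pads swing forward as they close: fully open they stand 13 mm farther back than shut.
Start: joints at [1.056, 0.276, 1.505, -0, 1.361, -0.121], TCP at [220.647, 531.016, 231.328] pointing down, gripper open.
Joint ranges: [-2.89, 2.89], [-0.75, 2.08], [0.22, 2.7], [-1.18, 4.32], [0.11, 2.71], [-2.7, 2.7]. Speed limits (rad/s): [2.57, 2.57, 3.14, 3.14, 3.14, 3.14].

### API

Orientations are given as a unit quaternion [w, x, y, z].
In Python, from bench import r gives the robot as it stands. The module is installed in compiled form; this text tells all that it offers. Calls block until the motion is done:
- r.movep(position, orientation): joint-space move of the TCP to a pose.
- r.line_to(position, feed=150, ori=None, stop_force=None): straight line of the TCP; ori=None keeps the orientation; feed is the mean speed in mm/s. With stop_force (N) it stops when the force on the tool has changed by that much, and returns True; else False.
- r.movej(angles): joint-space move.
- r.move_gripper(opening, grip_force=None): finger opening in mm; grip_force is the grip in N (None keeps the last); returns when the fingers have stopped.
- r.dwell(seconds).
- r.ik(position, orientation): joint angles nearest the present ones, or None.
- r.observe(): the state.
- r.grab_frame(name): name is "scene" or "top" or "wrist"; returns the picture (384x512x3 uint8, red, green, blue); there is no depth.
- r.camera_params(name): a dict with "fx", "fy", "cx", "cy" (pixels), "R" (3x3) and "t" (3): a world point X has camera coordinates R X + t; the wrist camera has in their place "hand_eye" (4x4, takes a point from camera to tool coordinates, whose origin is the TCP and whose axes are the flange's). Camera axes: x right, y down, z forward; pixel columns grow to the right and rows downward; lengths in mm; the calibration is good to about 2 mm. A picture is of the moment at which its call begins: read the wrist's pose just before it. camera_params takes no time and is no camera call.
A pose or a line that the arm cannot do raises r.IKError and nothing moves.
- r.close_job(): hands the job in; it is judged then, once.
The state is a dict: "time_s": time; "joints": joint angles; "joint_velocities": joint speeds; "effort": joint torques, N m; "eef_pos": TCP position; "tool_rot": TCP orientation; "force": force on the tool from outside, world axes, zero at the start; "ft_torque": the same for the moment, N m; "opening": finger opening in mm; "grasp_force": force on a finger pad.
Only numpy, scipy, OpenCV 4.12 (cv2) and the standard library are available. Lean on these libraries where they do the work, as an engineer would, in place of code of your own. Each camera call takes 0.05 s, during which the arm holds its last target. There are 200 camera calls.

### The job

The red taper plug in the air manifold has only been started by hand: take the blue T-handle key out of its holder, fit it over the plug's square head and turn the plug clockwise until it goes properly snug, about 0.35 N m, but do not force it beyond that, because the plastic thread strips at about 0.55 N m. Then lift the key off, stand it back in the hole of its holder and let go. Leave the sealant bottle, the model arm and the tray of fittings where they are.

Things in the scene. Friction and masses are not known exactly. Their poses are not given: they have to be found in the camera images.
- manifold: Air manifold fixed to the bench: aluminium bar 40 x 200 mm, top 50 mm above the bench, on two dark feet. Origin: under the bar's centre, on the bench; y along the bar, z up. On top along y: pressure gauge (40 mm across, top 105 mm above the bench) at y = -66 mm; push-in fittings (20 mm across, top 77 mm above the bench) at y = -22 and +66 mm; the plugged port at y = +22 mm.
- port: Round brass threaded port, 38 mm across and 8 mm high, on top of the manifold at y = +22 mm of the bar. Origin: centre of its underside, 50 mm above the bench; fixed.
- plug: Red plastic taper plug, upright in the brass port; it only turns about its own vertical axis and hardly sinks. Origin: on its axis at the port's top face, 58 mm above the bench. Above it a round stub 26 mm across, 4 mm high, then a square head 20 x 20 mm (faces square to its own x and y), 13 mm high, and a crown 3 mm high and 16 mm wide that leads the socket on. Right-hand thread: clockwise from above tightens.
- plug_top (a point): Centre of the top of the plug's head, 78 mm above the bench. It first turns against a steady drag of 0.08 N m; after 0.1 to 1.3 rad of turning, different every time, its taper bites and the torque climbs by about 2 N m per rad, with no stop. Let go, it springs back by up to 0.2 rad and stays wedged. Turn in small steps (0.02 rad) and feel the torque: between steps it reads within 0.1 N m of the turning torque.
- holder: Grey block fixed to the bench, 70 x 120 mm and 45 mm high, with one round hole, 44 mm across and 30 mm deep, in its top at y = +20 mm. Origin: centre of its underside; y along its length, z up.
- holder_hole (a point): Centre of the mouth of the holder's hole, 45 mm above the bench; the hole's floor is 15 mm above the bench.
- key: T-handle key, loose, 111 mm tall, about 0.2 kg, standing in the holder's hole. Origin: centre of the open lower end of its steel socket; z up along the 12 mm shaft, x along the handle. Socket 38 mm across outside; square opening 21.6 x 21.6 mm (sides along x and y), 14 mm deep: fully fitted, its origin lies 14 mm below the top of the plug's head, with about 0.1 rad of turning play either way.
- key_mouth (a point): The key's origin: centre of the open lower end of its socket.
- key_handle (a point): Centre of the key's blue handle bar, 100 mm above the key's origin. The bar is 90 mm long (key's x), 16 mm wide (y) and 22 mm high: pinch it across its 16 mm in the middle, firmly (about 50 N) so that it does not slip when turning.
- sealant: Bystander, loose: white bottle with a red cap, 36 mm across, 85 mm high. Origin: centre of its underside.
- model_arm: Bystander, loose: small orange model of a robot arm, base 64 mm across, about 100 mm high. Origin: centre of its underside.
- fittings_tray: Bystander, loose: grey two-part tray 70 x 90 mm, 28 mm high, with brass and black fittings. Origin: centre of its underside.
Not all that is in view belongs to the job. Of the things that look like the manifold, the middle-sized one is meant.

How it is judged:
By the outcome, as a careful person would: the job done as asked, in the order asked, and still so for the second after the job is handed in, with the robot touching nothing.
It also fails if it takes over 72 s, if anything falls off the work surface, if the arm or the gripper's body presses on something with over 40 N, if the wrist force passes 120 N, or if a joint passes its speed limit or range.

## Working session

There is one attempt and no reset: what is moved stays moved. The work goes in short steps, each a Python script; the robot and the scene stay as the last script left them, time stands still between calls to the robot, and variables do not carry over. Pictures are saved under pics/ and viewed, at most 10 in all, crops included, and the job is handed in when it is done.

```bash
mkdir -p pics
python3 - <<'E'
from bench import r
import cv2,numpy as np
for n in("scene","top"):
    f=r.grab_frame(n); cv2.imwrite(f"pics/{n}0.png",f[...,::-1])
    p=r.camera_params(n); print(n,{k:np.round(v,3).tolist() for k,v in p.items()})
print(r.camera_params("wrist")); o=r.observe(); print(o)
E
```

```text
scene {'fx': 397.005, 'fy': 397.005, 'cx': 264.48, 'cy': 191.783, 'R': [[-0.215, 0.976, 0.007], [0.515, 0.12, -0.849], [-0.83, -0.179, -0.528]], 't': [123.25, -204.032, 1244.852]}
top {'fx': 357.955, 'fy': 357.955, 'cx': 255.865, 'cy': 193.163, 'R': [[-0.012, -1.0, 0.025], [-0.99, 0.008, -0.142], [0.142, -0.027, -0.99]], 't': [8.8, 589.597, 696.718]}
{'fx': 316.8037301274338, 'fy': 316.8037301274338, 'cx': 254.44448619019153, 'cy': 191.60750072451413, 'hand_eye': array([[-1.05051075e-03, -9.59680355e-01, -2.81091646e-01,
         7.15317120e+01],
       [ 9.99999258e-01, -8.34840536e-04, -8.87005769e-04,
         1.53060701e-01],
       [ 6.16575310e-04, -2.81092370e-01,  9.59680520e-01,
        -1.43203124e+02],
       [ 0.00000000e+00,  0.00000000e+00,  0.00000000e+00,
         1.00000000e+00]])}
{'time_s': 0.1, 'joints': array([ 1.05598708e+00,  2.76573046e-01,  1.50600950e+00, -5.86859570e-07,
        1.36071275e+00, -1.20974991e-01]), 'joint_velocities': array([ 1.80407524e-05, -2.34303195e-03, -2.88948869e-03,  1.36950728e-03,
        4.09524997e-04,  7.37399966e-04]), 'effort': array([ 3.87924711e-04, -4.17697120e+01, -2.46404707e+01, -3.36225721e-04,
        5.87835661e-03,  1.93816014e-06]), 'eef_pos': array([220.40338194, 530.569642  , 230.5014857 ]), 'tool_rot': array([-2.65821575e-04,  1.95646841e-01,  9.80674048e-01, -8.08759414e-04]), 'force': array([-0.40748803,  0.26589075, -0.87452364]), 'ft_torque': array([ 0.02120025, -0.03864598, -0.08224685]), 'grasp_force': 0.0, 'opening': 84.85026771085934}
```

View pics/scene0.png

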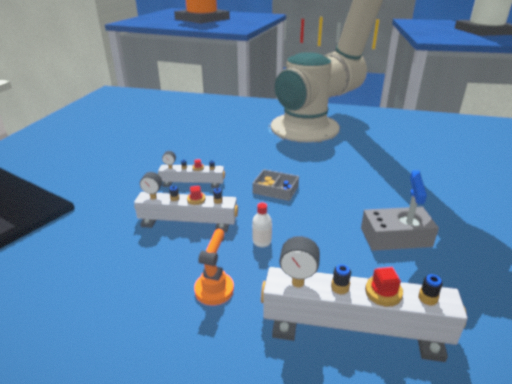

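View pics/top0.png

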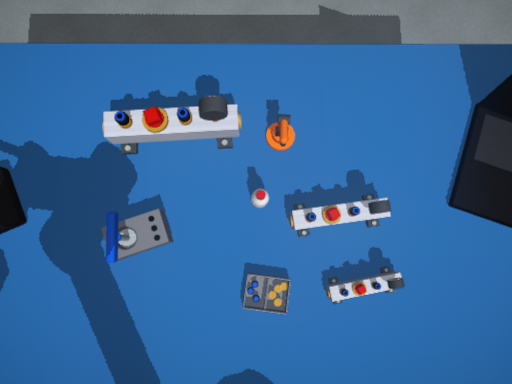

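The candidates for the manifold and its plug are three lookalikes, by top pixel: large (155,118), middle (333,214) and small (360,288). The middle bar spans about 100 px, which is roughly 200 mm, so it fits. The only blue T-handle is at (112,237), in the holder with its hole at (127,238). The scene view agrees: middle plug at (196,192), key handle at (417,185).

```bash
cat > h.py <<'E'
from bench import r
import cv2,numpy as np
from scipy.spatial.transform import Rotation as Ro
def rot(o): q=np.array(o['tool_rot']); return Ro.from_quat(q[[1,2,3,0]])
def cam(n,o=None):
    p=r.camera_params(n)
    if n=="wrist":
        o=o or r.observe(); H=p['hand_eye']; R=rot(o).as_matrix()
        return p, R@H[:3,:3], R@H[:3,3]+o['eef_pos']
    return p, p['R'].T, -p['R'].T@p['t']
def onplane(c,uv,z):
    p,R,C=c; d=R@np.array([(uv[0]-p['cx'])/p['fx'],(uv[1]-p['cy'])/p['fy'],1]); return C+d*(z-C[2])/d[2]
def proj(c,X):
    p,R,C=c; v=R.T@(np.array(X)-C); return np.array([p['cx']+p['fx']*v[0]/v[2],p['cy']+p['fy']*v[1]/v[2]])
def blobs(f,col,mina=15):
    h=cv2.cvtColor(f,cv2.COLOR_RGB2HSV)
    if col=='red': m=cv2.inRange(h,(0,150,90),(5,255,255))|cv2.inRange(h,(172,150,90),(180,255,255))
    else: m=cv2.inRange(h,(112,170,60),(128,255,255))
    cs,_=cv2.findContours(m,cv2.RETR_EXTERNAL,cv2.CHAIN_APPROX_NONE)
    return [c for c in cs if cv2.contourArea(c)>=mina]
def down(yaw): # tool z down, tool y axis at world angle yaw+90 ; tool x at angle yaw
    q=(Ro.from_euler('z',yaw)*Ro.from_euler('x',np.pi)).as_quat(); return q[[3,0,1,2]]
E
python3 - <<'E'
from h import *
f=cv2.imread('pics/top0.png')[...,::-1].copy(); c=cam('top'); print('C',c[2])
for col in('red','blue'):
    for b in blobs(f,col):
        R=cv2.minAreaRect(b); z=78 if col=='red' else 126
        pts=np.array([onplane(c,q,z)[:2] for q in cv2.boxPoints(R)])
        print(col,np.round(R[0]),np.round(R[1]),np.round(onplane(c,R[0],z)),np.round(pts).tolist())
h=cv2.cvtColor(f,cv2.COLOR_RGB2HSV)
a=onplane(c,(294,219),50);b=onplane(c,(388,208),50);print(a,b,np.linalg.norm(a-b))
print('hole',onplane(c,(127,238),45))
s=f[70:330,90:410]
cv2.imwrite('pics/crop0.png',np.hstack([cv2.resize(f[200:270,95:180],None,fx=4.5,fy=4.5,interpolation=2),cv2.resize(f[180:250,285:395],None,fx=3.6,fy=4.5,interpolation=2)])[...,::-1])
E
```

```text
C [484.89797411  22.59894119 772.96891757]
red [360. 288.] [9. 9.] [ 400. -192.   78.] [[404.0, -180.0], [411.0, -196.0], [395.0, -203.0], [388.0, -188.0]]
red [332. 214.] [12. 13.] [ 542. -144.   78.] [[547.0, -128.0], [559.0, -151.0], [537.0, -161.0], [526.0, -137.0]]
red [260. 194.] [7. 8.] [583.  -5.  78.] [[575.0, 2.0], [591.0, 1.0], [591.0, -12.0], [575.0, -12.0]]
red [154. 117.] [20. 18.] [741. 207.  78.] [[755.0, 231.0], [767.0, 197.0], [728.0, 184.0], [716.0, 217.0]]
[534.98777089 -73.67050606  50.        ] [ 555.52413304 -267.40299497   50.        ] 194.8179135156162
hole [500.7824354  261.81936782  45.        ]
```

View pics/crop0.png

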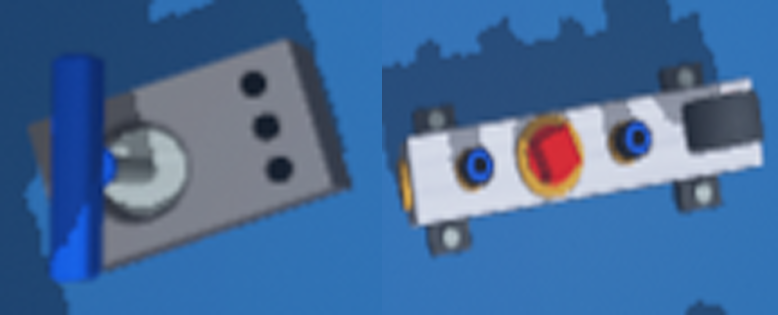

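The crop shows the key's blue bar at about (112,237), roughly along world x, with the socket sitting in the hole. It also confirms the middle manifold (195 mm measured, port and red plug with the gauge at its right end). I'll go above the key and look from there.

Run:
```python
from h import *
c=cam('top'); X=onplane(c,(112.1,237.3),126); print('handle',X)
r.movep([X[0],X[1],230],down(np.pi)); r.dwell(.3)
o=r.observe(); f=r.grab_frame('wrist'); cv2.imwrite('pics/w1.png',f[...,::-1])
c=cam('wrist',o); print(o['eef_pos'],o['joints'],o['force'],o['time_s'])
for b in blobs(f,'blue',150):
    R=cv2.minAreaRect(b); pts=np.array([onplane(c,q,126)[:2] for q in cv2.boxPoints(R)])
    print(np.round(R[0]),np.round(R[1]),np.round(pts).tolist(),pts.mean(0))
```

```text
handle [500.55513642 261.49113756 126.        ]
[500.18872044 262.16132097 230.00610452] [ 3.59489974e-01  2.61171132e-01  1.52911983e+00  1.07374645e-04
  1.35129989e+00 -1.21251482e+00] [ 0.17232883 -0.2892888  -0.11588512] 1.8417
```

View pics/w1.png

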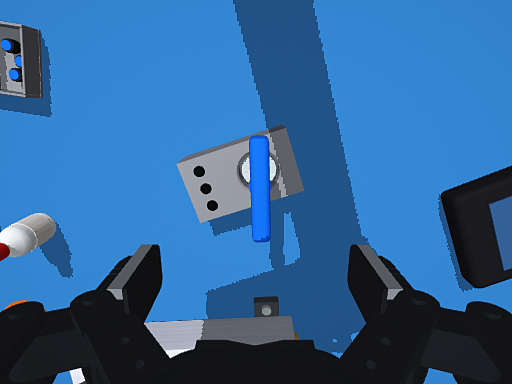

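The wrist view shows the handle's top face running from (259,137) to (261,241), upright over the hole at about (257,171), and nothing near the fingers. I'll compute the pose, then grasp.

```bash
cat >> h.py <<'E'
def handle_rect(f,c,box,z):
    x0,y0,x1,y1=box; g=f[y0:y1,x0:x1].astype(int)
    m=((g[...,0]<45)&(g[...,2]-g[...,1]>95)).astype(np.uint8)
    cs,_=cv2.findContours(m,cv2.RETR_EXTERNAL,cv2.CHAIN_APPROX_NONE); b=max(cs,key=cv2.contourArea)+[x0,y0]
    P=np.array([onplane(c,q,z)[:2] for q in b[:,0]],np.float32)
    R=cv2.minAreaRect(P); B=cv2.boxPoints(R); e=max((B[1]-B[0],B[2]-B[1]),key=np.linalg.norm)
    a=np.arctan2(e[1],e[0])%np.pi
    return np.array(R[0]),R[1],a
E
python3 - <<'E'
from h import *
f=cv2.imread('pics/w1.png')[...,::-1].copy(); o=r.observe(); c=cam('wrist',o)
print(f[200,260],f[100,100],f[150,258])
print(handle_rect(f,c,(200,100,330,260),126))
for q in((259,137),(261,241)): print(onplane(c,q,126))
# holder corners top z=45, hole
for q in((178,161),(287,126),(303,190),(257,171)): print(onplane(c,q,45))
E
```

```text
[ 21 118 248] [ 55 137 212] [ 23 121 249]
(array([500.68707275, 265.74679565]), (88.98792266845703, 16.166095733642578), np.float32(0.032014854))
[457.11737285 265.54964517 126.        ]
[545.00816203 267.60261781 126.        ]
[491.38821426 181.74007424  45.        ]
[455.29344541 295.13651008  45.        ]
[523.06479121 314.33379297  45.        ]
[502.12409758 264.70566405  45.        ]
```

Run:
```python
from h import *
q=down(np.pi+.032)
r.line_to([500.7,265.3,150],200,q); r.line_to([500.7,265.3,96],100)
print('f',r.observe()['force'])
r.move_gripper(10,60); o=r.observe(); print(o['eef_pos'],o['opening'],o['grasp_force'],o['force'],o['ft_torque'],o['time_s'])
r.line_to([500.7,265.3,200],120); r.dwell(.2)
o=r.observe(); print(o['eef_pos'],o['opening'],o['force'],o['ft_torque'])
# step aside toward plug, look at hole / plug
p=[542,-144,200]; r.movep([545,-60,205],q); r.dwell(.3)
o=r.observe(); f=r.grab_frame('wrist'); cv2.imwrite('pics/w2.png',f[...,::-1]); np.save('o2.npy',o,allow_pickle=True); print(o['eef_pos'],o['joints'],o['time_s'])
ft=r.grab_frame('top'); cv2.imwrite('pics/t2.png',ft[...,::-1])
cv2.imwrite('pics/j2.png',np.hstack([cv2.resize(f,(400,300)),cv2.resize(ft,(400,300))])[...,::-1])
```

```text
f [ 1.09834373 -0.48813212  0.00698321]
[500.85058901 265.57025836  96.24765387] 15.37253582105102 58.72059881687164 [0.17732812 1.12958513 1.81243234] [ 0.09097739  0.03260129 -0.02190435] 3.775
[500.27011225 265.14346955 199.12235976] 15.214179178441796 [-0.14135218 -0.68233663 -2.92171767] [-0.03909318 -0.00773833  0.01864043]
[545.09735282 -59.08125297 205.00884061] [-2.34940790e-01  2.52100718e-01  1.60557621e+00  9.30382791e-05
  1.28390237e+00 -1.83930060e+00] 6.5333
```

View pics/j2.png

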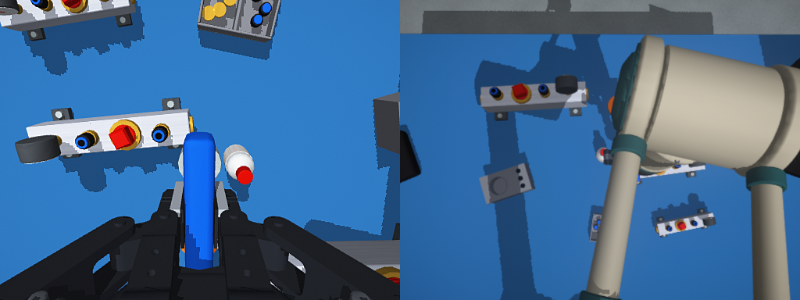

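The key is held upright and the plug shows in the wrist frame at about (157,173). The empty hole shows in the top view at about (122,235). Next I need the plug head's angle.

Run:
```python
from h import *
f=cv2.imread('pics/w2.png')[...,::-1].copy(); o=np.load('o2.npy',allow_pickle=True).item(); c=cam('wrist',o)
for b in blobs(f,'red',60):
    R=cv2.minAreaRect(b); print(np.round(R[0]),R[1],R[2],onplane(c,R[0],78))
a=cv2.resize(f[140:205,120:195],None,fx=5.3,fy=5.3,interpolation=cv2.INTER_CUBIC)
t=cv2.imread('pics/t2.png')[...,::-1]
b=cv2.resize(t[200:265,95:170],None,fx=5.3,fy=5.3,interpolation=cv2.INTER_CUBIC)
cv2.imwrite('pics/c2.png',np.hstack([a,b])[...,::-1])
```

```text
[312. 224.] (23.702320098876953, 19.230182647705078) 63.43495178222656 [581.98854054  -4.88512929  78.        ]
[157. 174.] (29.123275756835938, 30.748760223388672) 61.69924545288086 [ 539.53836317 -144.25135101   78.        ]
```

View pics/c2.png

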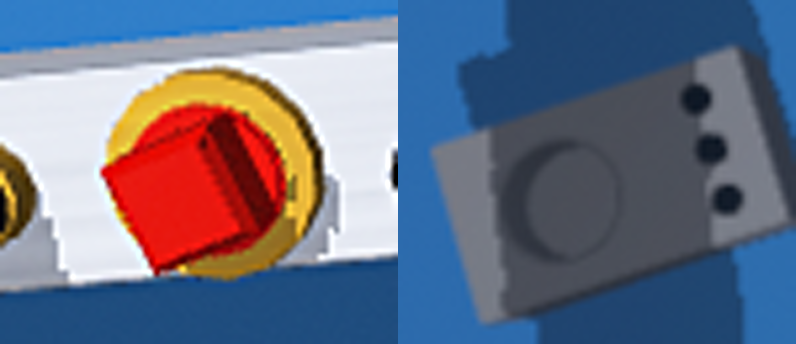

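```bash
cat >> h.py <<'E'
def plugtop(f,c,box,z=75.5):
    x0,y0,x1,y1=box; g=f[y0:y1,x0:x1].astype(int)
    m=((g[...,0]>195)&(g[...,1]<60)).astype(np.uint8); m=cv2.morphologyEx(m,cv2.MORPH_OPEN,np.ones((5,5),np.uint8))
    cs,_=cv2.findContours(m,cv2.RETR_EXTERNAL,cv2.CHAIN_APPROX_NONE); b=max(cs,key=cv2.contourArea)+[x0,y0]
    P=np.array([onplane(c,q,z)[:2] for q in b[:,0]],np.float32); R=cv2.minAreaRect(P); return np.array(R[0]),R[1],np.radians(R[2])
E
python3 - <<'E'
from h import *
f=cv2.imread('pics/w2.png')[...,::-1].copy(); o=np.load('o2.npy',allow_pickle=True).item(); c=cam('wrist',o)
print(f[173,157],f[172,167])
print('plug',plugtop(f,c,(120,140,195,205)))
z=o['eef_pos'][2]+30
print('tcp',o['eef_pos'],'handle',handle_rect(f,c,(225,160,290,350),z))
t=cam('top'); print('hole',onplane(t,(125.9,237.7),45), 'plug top cam',onplane(t,(332,214),78))
E
```

```text
[234  24  16] [91  9  8]
plug (array([ 542.94213867, -150.13453674]), (18.291793823242188, 16.837568283081055), np.float64(0.416776854272185))
tcp [545.09735282 -59.08125297 205.00884061] handle (array([536.86950684, -59.42189026]), (77.40047454833984, 14.964710235595703), np.float32(0.03307964))
hole [501.40380146 264.0240034   45.        ] plug top cam [ 542.05899665 -144.77344469   78.        ]
```

Run:
```python
from h import *
y=np.pi+.417
r.movep([542+75,-146+33,205],down(y)); r.dwell(.3)
o=r.observe(); f=r.grab_frame('wrist'); cv2.imwrite('pics/w3.png',f[...,::-1]); np.save('o3.npy',o,allow_pickle=True); print(o['eef_pos'],o['joints'],o['time_s'])
c=cam('wrist',o); u=proj(c,[542,-147,76]).astype(int); print(u)
x0,y0=u-45
print('plug',plugtop(f,c,(max(x0,0),max(y0,0),x0+90,y0+90)))
cr=f[max(y0,0):y0+90,max(x0,0):x0+90]; cv2.imwrite('pics/c3.png',cv2.resize(cr,None,fx=6,fy=6,interpolation=cv2.INTER_CUBIC)[...,::-1]); print(x0,y0)
```

```text
[ 616.43395035 -112.35701025  205.38759086] [-2.91331925e-01  3.67659641e-01  1.43242881e+00  9.78593384e-05
  1.34137889e+00 -2.27957711e+00] 7.4333
[252  85]
plug (array([ 541.49163818, -149.0778656 ]), (19.341552734375, 15.67589282989502), np.float64(0.4163751497112602))
207 40
```

View pics/c3.png

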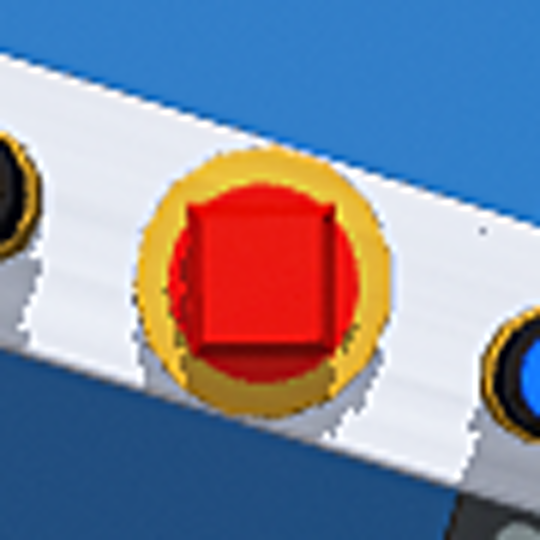

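The plug's head is square to the camera at this yaw. The crown is centred at crop (264,285), full frame (251,87.5), and the brass ring at (251,87).

Run:
```python
from h import *
o=np.load('o3.npy',allow_pickle=True).item(); c=cam('wrist',o); 
a=onplane(c,(251,87.5),78); b=onplane(c,(251,87.1),58); print(a,b)
P=(a+b)[:2]/2; np.save('plug.npy',P)
q=down(np.pi+.417)
r.movep([*P,185],q); r.line_to([*P,164],60); r.dwell(.2)   # mouth at 83
o=r.observe(); print(o['eef_pos'],o['force'])
hit=r.line_to([*P,144.5],25,stop_force=12); o=r.observe(); print(hit,o['eef_pos'],o['force'],o['ft_torque'],o['time_s'])
```

```text
[ 544.12649972 -147.408697     78.        ] [ 543.30882877 -147.99565091   58.        ]
[ 544.06231962 -147.7636391   164.28577766] [ 0.01774692 -0.27486138 -1.82269634]
True [ 544.13506782 -147.84884533  155.90025603] [-0.29616361 -0.52970533  4.71758291] [0.0235877  0.1689231  0.01083234] 9.0833
```

Run:
```python
from h import *
P=np.load('plug.npy')
for d in [(-1.2,0),(-2.2,0),(-1.2,1.2),(-1.2,-1.2),(0,1.2),(0,-1.2),(1.2,0)]:
    T=P+d
    r.line_to([*(P),157.5],40); r.line_to([*T,157.5],30)
    hit=r.line_to([*T,144.5],25,stop_force=15); o=r.observe(); print(d,hit,o['eef_pos'].round(2),o['force'].round(1),o['ft_torque'].round(3),round(o['time_s'],2))
    if o['eef_pos'][2]<151: np.save('fit.npy',T); break
```

```text
(-1.2, 0) True [ 542.78 -147.78  155.74] [-1.   0.3  6.3] [ 0.047  0.27  -0.015] 9.88
(-2.2, 0) True [ 541.79 -147.74  155.96] [-1.   1.1  5.8] [0.054 0.261 0.034] 10.66
(-1.2, 1.2) True [ 542.77 -146.67  156.09] [-1.5  0.6  4.6] [ 0.006  0.222 -0.023] 11.43
(-1.2, -1.2) False [ 542.6  -149.    145.17] [-1.1 -0.2  5.3] [0.024 0.273 0.03 ] 12.6
```

The key is seated at z 145. I'll turn clockwise (joint 6 increasing) in small steps and watch the torque, starting with a short batch.

```bash
cat > turn.py <<'E'
from h import *
import sys,os
n=int(sys.argv[1])
if os.path.exists('j.npy'): J,k=np.load('j.npy',allow_pickle=True)
else: J=r.ik([*np.load('fit.npy'),145],down(np.pi+.417)); k=0
J=np.array(J,float); out=[]
for i in range(n):
    k+=1; j=J.copy(); j[5]+=.02*k; r.movej(j); r.dwell(.04)
    m=[]
    for _ in range(3): m.append(r.observe()['ft_torque'][2]); r.dwell(.01)
    t=np.mean(m); out.append(round(float(t),3))
    if abs(t)>.33: print('STOP'); break
np.save('j.npy',np.array([J,k],dtype=object),allow_pickle=True)
o=r.observe(); print(k,out,o['eef_pos'],o['force'].round(1),o['ft_torque'].round(3),o['opening'],o['grasp_force'],o['time_s'])
E
python3 turn.py 12
```

```text
12 [0.004, -0.006, 0.0, 0.049, 0.031, 0.0, 0.003, 0.005, 0.022, 0.018, -0.011, 0.015] [ 542.38210498 -148.99870266  145.10182594] [-1.7 -1.1  5.4] [-0.472  0.355  0.018] 14.885091520124833 59.61598992347717 16.4
```

```bash
python3 turn.py 10; python3 -c "
from h import *
o=r.observe();print(rot(o).as_euler('zyx'),o['joints'])"
```

```text
22 [0.017, 0.021, 0.028, 0.013, 0.055, 0.031, 0.006, 0.034, -0.012, 0.041] [ 542.29636525 -148.80077273  145.13181385] [-2.2 -1.4  6.8] [-0.322  0.341  0.064] 14.8071663737011 59.6581506729126 19.5667
[-3.11896157e+00 -3.84412300e-04 -3.14142864e+00] [-3.91530521e-01  3.18630178e-01  1.66748815e+00  5.36118329e-06
  1.15589223e+00 -1.93969795e+00]
```

```bash
python3 -c "
import numpy as np;J,k=np.load('j.npy',allow_pickle=True);print(J[5],J[5]+.02*k)"; python3 turn.py 15;python3 -c "
from h import *
o=r.observe();print(rot(o).as_euler('zyx'),o['joints'][5])"
```

```text
-2.3793402660061695 -1.9393402660061696
37 [0.006, 0.019, 0.028, 0.025, 0.034, 0.025, 0.041, 0.009, 0.012, 0.04, 0.033, 0.009, 0.025, 0.021, 0.018] [ 542.23445478 -148.44919041  145.11021551] [-1.6 -1.   6.1] [-0.184  0.437  0.016] 15.243962683550262 59.7051465511322 24.3167
[-2.81885064e+00 -5.34546011e-04 -3.14071312e+00] -1.6397079547851168
```

```bash
python3 - <<'E'
from h import *
o=r.observe(); f=r.grab_frame('wrist'); c=cam('wrist',o); print(handle_rect(f,c,(225,160,290,350),175), o['eef_pos'])
e=rot(o).as_matrix()[:,0]; print('tool x ang',np.arctan2(e[1],e[0])%np.pi)
E
python3 turn.py 18
```

```text
(array([ 534.41094971, -146.05996704]), (14.932306289672852, 77.45760345458984), np.float32(2.817574)) [ 542.23445478 -148.44919041  145.11021551]
tool x ang 2.8188511321407437
55 [0.008, 0.009, 0.052, 0.035, 0.009, 0.051, 0.048, 0.074, 0.125, 0.153, 0.127, 0.157, 0.21, 0.237, 0.269, 0.286, 0.281, 0.297] [ 542.23313592 -148.07163059  145.10718008] [-2.2  0.7  6.2] [0.052 0.355 0.279] 15.145373945930855 59.803268909454346 30.0667
```

```bash
python3 - <<'E'
from h import *
m=[]
for _ in range(8): m.append(r.observe()['ft_torque'][2]); r.dwell(.01)
print(np.mean(m),np.std(m))
E
python3 turn.py 1
```

```text
0.3102449724712554 0.03324300023030221
STOP
56 [0.381] [ 542.22621677 -148.0749208   145.12388277] [-1.3  0.3  6.1] [0.065 0.308 0.349] 15.27823895103876 59.81782257556915 30.45
```

About 0.35 N m is reached. I'll unwind the key until the torque is near zero, then lift.

Run:
```python
from h import *
J,k=np.load('j.npy',allow_pickle=True); J=np.array(J,float); a=.02*k; out=[]
for i in range(14):
    a-=.03; j=J.copy(); j[5]+=a; r.movej(j); r.dwell(.05)
    m=[]
    for _ in range(3): m.append(r.observe()['ft_torque'][2]); r.dwell(.01)
    t=np.mean(m); out.append(round(t,3))
    if t<.03: break
a-=.03; j=J.copy(); j[5]+=a; r.movej(j)
o=r.observe(); print(out,o['ft_torque'],o['force'],o['time_s'])
x=o['eef_pos']; 
hit=r.line_to([x[0],x[1],200],60,stop_force=30); o=r.observe(); print(hit,o['eef_pos'],o['opening'],o['force'],o['time_s'])
```

```text
[np.float64(0.303), np.float64(0.268), np.float64(0.28), np.float64(0.203), np.float64(0.175), np.float64(0.136), np.float64(0.09), np.float64(0.096), np.float64(0.008)] [-0.12543196  0.23639428  0.00442393] [-1.17082972 -0.27488653  5.63101389] 33.625
False [ 542.17235327 -148.15005306  199.58665035] 15.233066482865045 [-0.07941135  0.05625809 -1.35352404] 34.6917
```

Run:
```python
from h import *
q=down(np.pi+.032); P=[501.2,264.7]
r.movep([*P,200],q); r.line_to([*P,140],120); r.dwell(.2)
hit=r.line_to([*P,95.5],40,stop_force=12); o=r.observe(); print(hit,o['eef_pos'],o['force'],o['ft_torque'],o['time_s'])
```

```text
False [501.10753699 264.71293756  96.21248401] [-2.24016955 -1.3401612   5.78017103] [-0.17352238  0.50375448 -0.03273013] 38.3333
```

It's on the hole's floor. I'll release, retreat and check.

Run:
```python
from h import *
P=[501.2,264.7]
r.line_to([*P,96.2],20); r.move_gripper(60); r.dwell(.3); r.line_to([*P,230],120); r.dwell(.3)
o=r.observe(); f=r.grab_frame('wrist'); c=cam('wrist',o); print(handle_rect(f,c,(200,100,330,260),126),o['force'],o['time_s'])
s=r.grab_frame('scene'); 
cv2.imwrite('pics/end.png',np.hstack([cv2.resize(f,(400,300)),cv2.resize(s,(400,300))])[...,::-1])
```

```text
(array([501.7013855 , 265.44799805]), (89.40473937988281, 17.01152801513672), np.float32(0.031170757)) [0.27725243 0.18167384 0.37788701] 40.95
```

View pics/end.png

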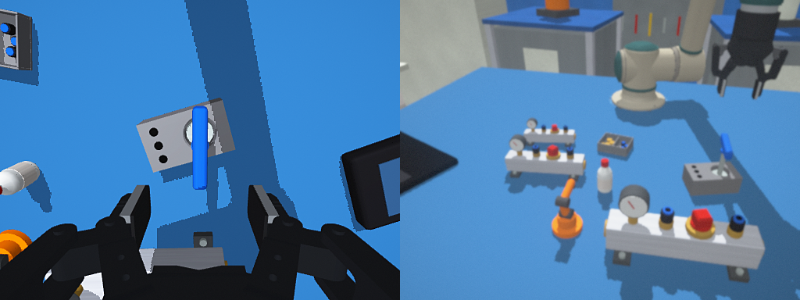

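The key stands upright in its hole, with its handle at about (200,148) in the left half. The bottle, model arm and tray haven't moved, and the gripper is clear.

```bash
python3 -c "
from bench import r
print(r.close_job())"
```

```text
the job is handed in; nothing more can be done
None
```

I tightened the middle manifold's plug to about 0.35 N m (last readings 0.35–0.38), stood the key back upright in its holder, touched none of the bystanders and handed the job in at about 41 s; the handover returned no verdict.

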